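# Fetch the round die from the combination-locked drawer

### The job

Get the round die for the next badges: set the die chest's three dials to the code 4 - 8 - 5 (left to right as the robot sees them, each dial's marks counted clockwise from its long zero mark), pull the unlocked drawer fully open, and set the die with the round ring on top gently into the bed of the badge press, flat on the bed's floor between the guide rails. Leave the dials on the code, the die with the oblong ring in the drawer, and everything else where it stands.

Things in the scene. Friction and masses are not known exactly. Their poses are not given: they have to be found in the camera images.
- chest: grey-green steel die chest, fixed to the bench, 290 wide x 210 deep x 90 mm high. Origin at bench level under the middle of its front face; x points into the chest (away from the drawer's pull), y to its left (seen from the robot), z up. On its top stand the three dials and a clear tub behind them.
- dial_left (a joint): angle (rad) of the left combination dial: 0 with its pointer on the long zero mark, towards the drawer front; grows clockwise seen from above, 0.5236 (30 degrees) per mark. A stop keeps it between 0 and 5.76 (mark 11), so it does not pass from 11 to 0. Light friction (0.06 N m); it stays where it is left. The lock passes it within 11 degrees of its mark.
- dial_middle (a joint): angle (rad) of the middle combination dial: 0 with its pointer on the long zero mark, towards the drawer front; grows clockwise seen from above, 0.5236 (30 degrees) per mark. A stop keeps it between 0 and 5.76 (mark 11), so it does not pass from 11 to 0. Light friction (0.06 N m); it stays where it is left. The lock passes it within 11 degrees of its mark.
- dial_right (a joint): angle (rad) of the right combination dial: 0 with its pointer on the long zero mark, towards the drawer front; grows clockwise seen from above, 0.5236 (30 degrees) per mark. A stop keeps it between 0 and 5.76 (mark 11), so it does not pass from 11 to 0. Light friction (0.06 N m); it stays where it is left. The lock passes it within 11 degrees of its mark.
- dial_left_grip (a point): point on the upright axis of the left (+y of the chest) dial, 22 mm above the chest's top plate, 85 mm behind its front face; dials are 104 mm apart. Steel skirt 64 mm in diameter, 6 mm high; on it a black wing grip 52 mm long (60 with its lower nose), 14 mm thick, 6 to 35 mm above the plate. The nose with a white line is the pointer. The frame turns with the dial: pointer at -x.
- dial_middle_grip (a point): point on the upright axis of the middle dial, 22 mm above the chest's top plate, 85 mm behind its front face; dials are 104 mm apart. Steel skirt 64 mm in diameter, 6 mm high; on it a black wing grip 52 mm long (60 with its lower nose), 14 mm thick, 6 to 35 mm above the plate. The nose with a white line is the pointer. The frame turns with the dial: pointer at -x.
- dial_right_grip (a point): point on the upright axis of the right (-y of the chest) dial, 22 mm above the chest's top plate, 85 mm behind its front face; dials are 104 mm apart. Steel skirt 64 mm in diameter, 6 mm high; on it a black wing grip 52 mm long (60 with its lower nose), 14 mm thick, 6 to 35 mm above the plate. The nose with a white line is the pointer. The frame turns with the dial: pointer at -x.
- drawer (a joint): how far the drawer is out (m): 0 shut, 0.105 fully open at its stop; it slides along the chest's -x with 2 N of friction and stays where it is left. While any dial is off the code it is stopped after about 3 mm.
- drawer_in (a point): middle of the drawer's inner floor, 14 mm above the bench, 49 mm behind the drawer's front face; axes as the chest's. Two compartments side by side (centres at y = +-52 mm), each 98 mm wide (y) and 78 long (x), hold one die each. Walls and divider 41 mm high above this floor, front panel 69 mm high and 274 mm wide; on divider and side walls three thin pegs up to 70 mm, 25 mm behind this point.
- drawer_handle (a point): middle of the drawer's bar handle: a level steel bar 11 mm thick and 110 mm long along y, 68 mm above the bench and 35 mm in front of the drawer's front face. Axes as the chest's.
- die_round_mid (a point): centre (half-way up) of the wanted die: aluminium block 40 (x) x 62 (y) x 45 mm high (z), 0.3 kg, its top 6 mm a round steel ring 37 mm in diameter (the plain block is 39 mm high). It stands in one of the compartments, its 62 mm side pointing along the drawer's pull with 8 mm before and behind it: there it can be taken only across its 40 mm width.
- die_oblong_mid (a point): centre of the other die, bystander: the same block with an oblong steel frame 30 x 56 mm in place of the round ring; it stays in the drawer.
- bed (a point): middle of the floor of the press's bed, 30 mm above the bench. The die lies with its 62 mm side along the bed's x (either way round) between two rails 45 mm apart, 66 mm long, 36 mm high with flared tops to 42 mm, and a lip 4 mm high before and behind (67 mm apart): 2.5 mm to spare all round. The rails leave fingers room only at the die's two end faces, 62 mm apart.
- shells_mid (a point): bystander, to be left alone (not shifted more than 30 mm): centre of a stack of round metal badge shells, 58 mm in diameter, 36 mm high.
- jar_mid (a point): bystander, to be left alone (not shifted more than 30 mm): centre of a clear jar, 60 mm in diameter, 90 mm high.
- carton_mid (a point): bystander, to be left alone (not shifted more than 30 mm): centre of a small cardboard carton, 90 (x) x 70 (y) x 60 mm high.
- roll_mid (a point): bystander, to be left alone (not shifted more than 30 mm): centre of a roll of paper tape lying flat, 90 mm in diameter, 30 mm high.
- tub_mid (a point): bystander, to be left alone (not shifted more than 30 mm): centre of a clear tub 55 (x) x 170 (y) x 45 mm high, standing on the chest's top behind the dials.
- screwdriver: bystander, to be left alone (not shifted more than 30 mm): a screwdriver with a black handle, lying on the bench, 190 mm long along its x, about 30 mm thick; origin about half-way along it.
- die_round: the same die as die_round_mid, its origin 22.5 mm lower, in the middle of its underside.
- press: fixed badge press with the bed; origin on the bench under the bed's middle, axes as the bed's. Base plate 24 mm high, 130 mm wide (y), from x = -80 to 290 mm; column and head, up to 300 mm high, from x = 115 mm on.

How it is judged:
On the way, in this order (a step that is already met when the one before it is completed fails the run):
1. all three dials stand on the code while the drawer is still shut (value of joint dial_left between 1.9144 and 2.2744 rad and value of joint dial_middle between 4.0088 and 4.3688 rad and value of joint dial_right between 2.438 and 2.798 rad and value of joint drawer below 0.012 m), for 0.2 s.
2. the drawer is pulled fully open (value of joint drawer above 0.095 m), for 0.1 s.
At the end, for the whole second after the job is handed in: Round die at rest and upright, flat on the bed floor (within 2.5 mm) between rails and lips (centre within 6 mm along, 5 mm across); dials on 4, 8, 5 within 10 degrees; oblong die in the drawer (x of die_round_mid in the frame of bed between -0.006 and 0.006 m and y of die_round_mid in the frame of bed between -0.005 and 0.005 m and z of die_round_mid in the frame of bed between 0.02 and 0.025 m and angle between die_round_mid's own z axis and vertical below 0.06 rad and linear speed of die_round below 0.01 m/s and value of joint dial_left between 1.9144 and 2.2744 rad and value of joint dial_middle between 4.0088 and 4.3688 rad and value of joint dial_right between 2.438 and 2.798 rad and height (world z) of die_oblong_mid below 0.045 m); the robot touches nothing.
It fails at once if a bystander (shells, jar, carton, roll, tub or screwdriver) is shifted by more than 30 mm (distance of any of shells_mid, jar_mid, carton_mid, roll_mid, tub_mid, screwdriver from where it was at the start of the episode above 0.03 m).
It fails at once if the oblong die is lifted out of the drawer (height (world z) of die_oblong_mid above 0.07 m).
It fails at once if the die is dropped or rammed onto the press (more than 100 N) (contact force between die_round and press above 100 N).
It also fails if it takes over 72 s, if anything falls off the work surface, if the arm or the gripper's body presses on something with over 40 N, if the wrist force passes 120 N, or if a joint passes its speed limit or range.

### The arm

A 6-joint arm with a two-finger parallel gripper is mounted at the origin on the work surface. World frame = base frame: x ahead of the robot, y to its left, z up, the work surface at z = 0. Lengths are in m, angles in rad, forces in N, time in s.
With the tool pointing down it reaches from about 0.3 to 0.775 m from the base axis. Payload 14.6 kg.
Tool frame: the origin (TCP) lies on the front face of the gripper's body, between the roots of the fingers; the fingertips stand 73 mm ahead of it and the grasp point (between the pads) lies 54 mm ahead of it (nose_length is the distance from the TCP to the fingertips, in m); z points along the fingers, y is the line along which they close (so a half turn about z gives the same grasp; the last joint's range is limited). The gripper opens to 85 mm and grips with 20 to 120 N. Pads are 22 mm wide; open, the fingers measure 114 mm over their backs; the gripper's body (76 mm by 85 mm) begins 54 mm behind the grasp point. The pads swing forward as they close: fully open they stand 13 mm farther back than shut.
Start: joints at [-1.224, 0.3, 1.521, -0, 1.321, -0.067], TCP at [0.221, -0.504, 0.304] pointing down, gripper open.
Joint ranges: [-3.03, 3.03], [-0.79, 2.21], [0.23, 2.52], [-1.04, 4.18], [0, 3.07], [-2.55, 2.55]. Speed limits (rad/s): [2.22, 2.22, 2.57, 3.14, 3.14, 3.14].

### API

Orientations are given as a 3x3 rotation matrix whose columns are the frame's x, y, z axes.
In Python, from plant import * gives the robot as it stands.
- The arm moves only by the shell command python3 -m creep 'ROWS' [FORCE]. ROWS is JSON, a list of rows, each a list of 7 numbers: the closure, from 0 (fully open) to 1 (shut), then the shift along the tool's x, y, z normalised to -1 to 1, where 1 is 1 m, then the turn, a rotation vector about the tool's x, y, z normalised to -1 to 1, where 1 is 30 degrees. In form: [[jaw, dx, dy, dz, rx, ry, rz], ...]. A call has 1 to 12 rows; each row is the pose to reach, as a shift and turn from the pose commanded when the call began, along the tool's axes at that moment; what a row does not reach only later rows make up. A row lasts 1/8 s, in which the tool goes at most 62.5 mm and 10.7 degrees, less where a joint would pass 70% of its speed; a pose out of reach is approached as far as the arm can. A call with a number of a shift or a turn outside -1 to 1 is refused whole. A call with a gripper value outside its range is refused whole. The fingers move at their own pace and stop on an object; FORCE is the grip in N (left out, the last holds). Time passes only in rows, so rows that repeat a pose let the fingers close. It gives the time, the measured TCP pose, the force, the opening and the grip force at its end, in the units of the state.
- state(): the state, without advancing time (a new reading comes with each control period).
- get_image(name): name is "side" or "top" or "wrist"; returns a dict with "image" (384x512x3 uint8, red, green, blue), "K" (3x3 intrinsics, pixels), "k1" (the pictures are not rectified: a ray, as slopes to the right and down, at radius r is drawn at 1 + k1 r^2 times it, then the intrinsics apply), "pose" (4x4, takes a point from camera to world coordinates). Camera axes: x right, y down, z forward; pixel columns grow to the right and rows downward; lengths in m; the calibration is good to about 2 mm. A picture is of the moment at which its call begins. There is no depth.
- sign_off(): hands the job in; it is judged then, once.
The state is a dict: "clock": time; "joint_pos": joint angles; "qd": joint speeds; "effort": joint torques, N m; "tool_pos": TCP position; "tool_rot": TCP orientation; "ft_force": force on the tool from outside, world axes, zero at the start; "ft_torque": the same for the moment, N m; "finger_gap": finger opening in m; "grasp_force": force on a finger pad.
Only numpy, scipy, OpenCV 4.12 (cv2) and the standard library are available. Lean on these libraries where they do the work, as an engineer would, in place of code of your own. Each camera call takes 0.05 s, during which the arm holds its last target. There are 200 camera calls.

## Working session

There is one attempt and no reset: what is moved stays moved. The work goes in short steps, Python scripts to look and compute and a shell command to move; the robot and the scene stay as the last step left them, time stands still between calls to the robot, and variables do not carry over. Pictures are saved under pics/ and viewed, at most 10 in all, crops included, and the job is handed in when it is done.

```bash
mkdir -p pics; ls
cat > h.py <<'E'
from plant import *
import numpy as np, cv2
def snap(n,f=None):
    d=get_image(n)
    np.savez('pics/%s.npz'%(f or n),**{k:np.array(v) for k,v in d.items()})
    cv2.imwrite('pics/%s.png'%(f or n),np.array(d['image'])[:,:,::-1]); return d
def load(f): return dict(np.load('pics/%s.npz'%f))
def dist(d): return np.array([float(d['k1']),0,0,0])
def plane(d,uv,z):
    s=cv2.undistortPoints(np.array(uv,float).reshape(-1,1,2),np.array(d['K'],float),dist(d)).reshape(-1,2)
    P=np.array(d['pose']);r=np.c_[s,np.ones(len(s))]@P[:3,:3].T;o=P[:3,3]
    return o+r*((z-o[2])/r[:,2])[:,None]
def proj(d,p):
    P=np.linalg.inv(np.array(d['pose']));r=cv2.Rodrigues(P[:3,:3])[0]
    return cv2.projectPoints(np.array(p,float).reshape(-1,1,3),r,P[:3,3],np.array(d['K'],float),dist(d))[0].reshape(-1,2)
E
python3 - <<'E'
from h import *
a=snap('top','top0');b=snap('side','side0')
for d in(a,b):print(np.round(d['pose'],3).tolist(),d['k1'],np.array(d['K'])[0])
s=state();print(s['tool_rot'],s['clock'])
E
```

```text
pics
[[0.062, -0.976, 0.208, 0.386], [-0.998, -0.061, 0.011, -0.014], [0.002, -0.208, -0.978, 1.177], [0.0, 0.0, 0.0, 1.0]] -0.07014552007628357 [393.19688443   0.         257.21446939]
[[-0.793, -0.293, 0.533, -0.045], [-0.609, 0.384, -0.694, 0.816], [-0.001, -0.876, -0.483, 0.664], [0.0, 0.0, 0.0, 1.0]] -0.2021204479318932 [497.8179046    0.         266.49178119]
[[ 9.15604737e-01  4.02079401e-01 -3.47175369e-04]
 [ 4.02079544e-01 -9.15604221e-01  9.75435355e-04]
 [ 7.43272305e-05 -1.03270535e-03 -9.99999464e-01]] 0.1
```

View pics/top0.png

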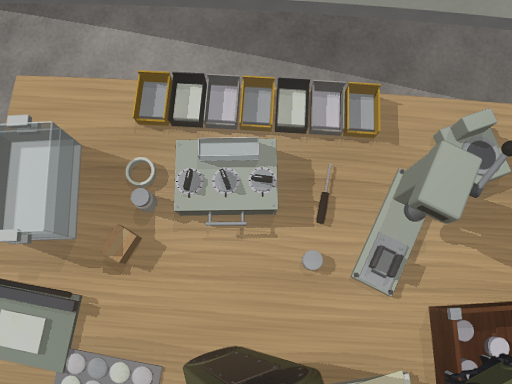

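View pics/side0.png

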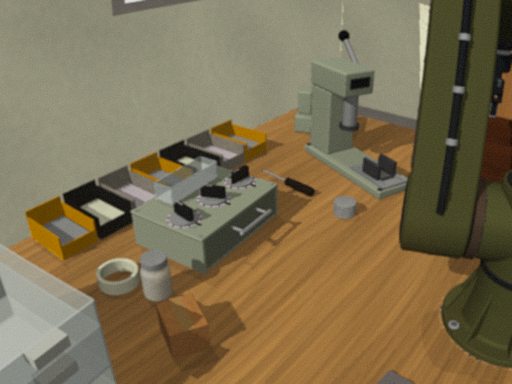

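The top view shows the dials at about (189,182), (226,181) and (262,180), the handle at about (227,221), and the press bed at about (386,262). Next I'll enlarge the dials and bed.

Run:
```python
from h import *
d=load('top0');im=d['image'][:,:,::-1]
A=cv2.resize(im[130:240,165:295],(780,0) if 0 else (780,660),interpolation=3)[:,:]
A=cv2.resize(im[132:232,168:288],None,fx=4.0,fy=4.0,interpolation=2)
B=cv2.resize(im[215:305,345:425],None,fx=4,fy=4,interpolation=2)
o=np.zeros((400,800,3),np.uint8);o[:,:480]=A;o[:360,480:800]=B
cv2.imwrite('pics/crop0.png',o)
c=plane(d,[(175,213),(277,212.5),(276,139),(175.5,141)],.09);print(np.round(c,3))
print(np.round(plane(d,[(189,182),(226,181),(262,180)],.11),3), plane(d,[(386,262)],.03),plane(d,[(227,222)],.068))
```

```text
[[ 0.563  0.227  0.09 ]
 [ 0.582 -0.059  0.09 ]
 [ 0.8   -0.045  0.09 ]
 [ 0.776  0.249  0.09 ]]
[[ 0.65   0.193  0.11 ]
 [ 0.659  0.089  0.11 ]
 [ 0.669 -0.011  0.11 ]] [[ 0.46664887 -0.38605121  0.03      ]] [[0.5501339  0.08114721 0.068     ]]
```

View pics/crop0.png

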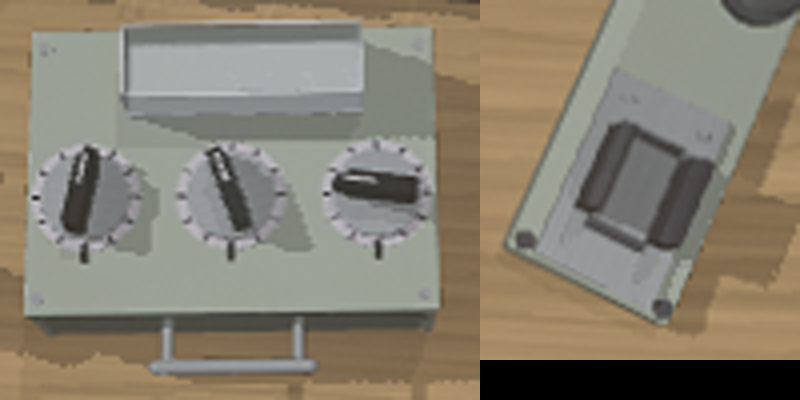

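The crop shows the chest turned about 4°. The pointers stand at roughly 6.4, 5.2 and 3.2, and the bed is open. I'm moving above the dials for a look from close by.

```bash
python3 -m creep '[[0.4,0.585,-0.387,-0.05,0,0,0.9],[0.4,0.585,-0.387,-0.05,0,0,0.9],[0.4,0.585,-0.387,-0.05,0,0,0.9],[0.4,0.585,-0.387,-0.05,0,0,0.9],[0.4,0.585,-0.387,-0.05,0,0,0.9],[0.4,0.585,-0.387,-0.05,0,0,0.9],[0.4,0.585,-0.387,-0.05,0,0,0.9],[0.4,0.585,-0.387,-0.05,0,0,0.9],[0.4,0.585,-0.387,-0.05,0,0,0.9],[0.4,0.585,-0.387,-0.05,0,0,0.9],[0.4,0.585,-0.387,-0.05,0,0,0.9],[0.4,0.585,-0.387,-0.05,0,0,0.9]]'
python3 -m creep '[[0.4,0,0,0,0,0,0],[0.4,0,0,0,0,0,0]]'
python3 - <<'E'
from h import *
d=snap('wrist','w1');print(np.round(d['pose'],3).tolist(),d['k1'],np.array(d['K'])[0]);s=state();print(s['tool_pos'],s['tool_rot'],s['finger_gap'])
E
```

```text
clock: 1.6
tool_pos: [0.6021, 0.0889, 0.3531]
tool_rot: [[0.998, -0.055, -0.001], [-0.055, -0.998, 0.0], [-0.001, -0.0, -1.0]]
ft_force: [-0.1, -0.4, -0.4]
finger_gap: 0.0514
grasp_force: 0.0
clock: 1.85
tool_pos: [0.6009, 0.0854, 0.3536]
tool_rot: [[0.998, -0.058, -0.001], [-0.058, -0.998, -0.0], [-0.001, 0.0, -1.0]]
ft_force: [-0.7, 0.1, -0.7]
finger_gap: 0.0516
grasp_force: 0.0
[[-0.057, -0.947, -0.315, 0.682], [-0.998, 0.054, 0.019, 0.081], [-0.001, 0.316, -0.949, 0.422], [0.0, 0.0, 0.0, 1.0]] -0.0010034883937619103 [295.66966743   0.         261.32651371]
[0.60085098 0.085092   0.35382805] [[ 9.98295279e-01 -5.83647234e-02 -3.09564137e-04]
 [-5.83647638e-02 -9.98295317e-01 -1.22995020e-04]
 [-3.01857857e-04  1.40852986e-04 -9.99999945e-01]] 0.05113538142091151
```

View pics/w1.png

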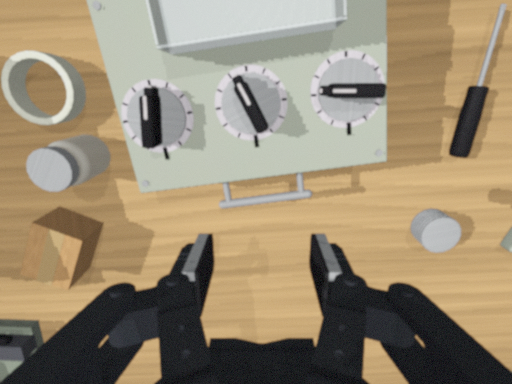

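The wrist view shows the dials at (157,115), (251,103) and (348,88). Pointers: left up, middle up-left, right left. Next I'll measure the wings and skirts.

```bash
cat > dials.py <<'E'
import sys; from h import *
def run(f,cs):
    d=load(f);g=cv2.cvtColor(d['image'],cv2.COLOR_RGB2GRAY);out=[]
    for c in cs:
        m=(g<50).astype(np.uint8);n,L,S,C=cv2.connectedComponentsWithStats(m)
        ok=[i for i in range(1,n) if S[i,4]>100 and np.hypot(*(C[i]-c))<28]
        i=max(ok,key=lambda i:S[i,4]);p=np.argwhere(L==i)[:,::-1]
        hull=cv2.convexHull(p.astype(np.int32));poly=np.zeros_like(m);cv2.fillConvexPoly(poly,hull,1)
        w=plane(d,np.argwhere(poly>0)[:,::-1],.122)[:,:2].astype(np.float32)
        (cx,cy),(a,b),t=cv2.minAreaRect(w); wm=w.mean(0)
        u=np.linalg.svd(w-wm,full_matrices=False)[2][0]
        white=np.argwhere((poly>0)&(g>130))[:,::-1];wh=plane(d,white,.122)[:,:2].mean(0)
        if (wh-wm)@u<0:u=-u
        print('wing',np.round(wm,4),'rect',np.round([cx,cy,a,b],4),'pointer yaw',round(np.degrees(np.arctan2(u[1],u[0])),1),len(white))
if __name__=='__main__':
    run('w1',[(152,116),(250,103),(352,90)])
    d=load('w1');print(np.round(plane(d,[(157.5,115),(251.5,102.5),(348,89)],.096),4));print(np.round(plane(d,[(166,153),(256.5,140.5),(348.5,127.5),(145,183),(380,153),(221,203),(309,194)],.09),4))
E
python3 dials.py
```

```text
wing [0.6597 0.1923] rect [0.6604 0.1925 0.0181 0.0578] pointer yaw -10.7 94
wing [0.6675 0.0932] rect [0.6674 0.0933 0.0556 0.0123] pointer yaw 24.0 109
wing [ 0.6749 -0.0086] rect [ 0.6748 -0.008   0.0582  0.0101] pointer yaw 86.6 94
[[ 0.6611  0.1944  0.096 ]
 [ 0.6683  0.0924  0.096 ]
 [ 0.6761 -0.0095  0.096 ]]
[[ 0.6182  0.1939  0.09  ]
 [ 0.6265  0.0898  0.09  ]
 [ 0.6351 -0.0132  0.09  ]
 [ 0.5839  0.2244  0.09  ]
 [ 0.6042 -0.0501  0.09  ]
 [ 0.5535  0.1373  0.09  ]
 [ 0.5589  0.0312  0.09  ]]
```

```bash
python3 -m creep '[[0.4,0.052,-0.111,0.07,0,0,0.245],[0.4,0.052,-0.111,0.14,0,0,0.245],[0.4,0.052,-0.111,0.14,0,0,0.245],[0.4,0.052,-0.111,0.14,0,0,0.245],[0.4,0.052,-0.111,0.14,0,0,0.245]]'
python3 - <<'E'
from h import *
d=snap('wrist','w2');e=snap('top','t2')
o=np.hstack([cv2.resize(d['image'],(400,300)),cv2.resize(e['image'][132:232,155:288],(400,300))])
cv2.imwrite('pics/v2.png',o[:,:,::-1])
p=state()['tool_pos'];R=state()['tool_rot'];g=np.array(p)+.054*np.array(R)[:,2];print(p,g,proj(d,[g,[.659,.193,.122]]))
E
```

```text
clock: 2.52
tool_pos: [0.6597, 0.1928, 0.2154]
tool_rot: [[0.983, -0.185, 0.002], [-0.185, -0.983, 0.0], [0.002, -0.0, -1.0]]
ft_force: [0.5, -0.1, 0.3]
finger_gap: 0.0513
grasp_force: 0.0
[0.65991906 0.19269322 0.21676755] [0.66012128 0.19273405 0.16276795] [[262.34128718 267.59899827]
 [262.12067323 230.71447254]]
```

View pics/v2.png

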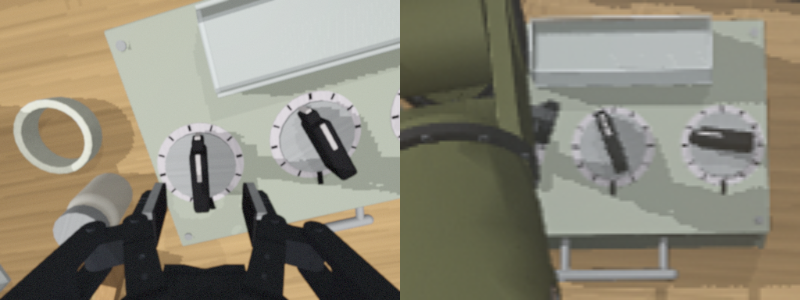

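The left dial sits between the fingers, with the wing along the image column at x≈200 (256 at full size).

Run:
```python
from h import *
from dials import run
run('w2',[(255,218),(420,188)])
d=load('w2');print(plane(d,[(256,209.5),(407,173.5)],.096))
```

```text
wing [0.6622 0.1955] rect [0.6633 0.1962 0.0162 0.0637] pointer yaw -5.9 325
wing [0.6713 0.0986] rect [0.671  0.0985 0.0672 0.0177] pointer yaw 28.0 302
[[0.66275959 0.19655339 0.096     ]
 [0.66960582 0.09349401 0.096     ]]
```

```bash
python3 -m creep '[[0.4,0.002,-0.003,0.02,0,0,0],[0.4,0.002,-0.003,0.039,0,0,0],[0.4,0.002,-0.003,0.039,0,0,0],[1,0.002,-0.003,0.039,0,0,0],[1,0.002,-0.003,0.039,0,0,0],[1,0.002,-0.003,0.039,0,0,0],[1,0.002,-0.003,0.039,0,0,0],[1,0.002,-0.003,0.039,0,0,0]]' 40
```

```text
clock: 3.62
tool_pos: [0.662, 0.1963, 0.1757]
tool_rot: [[0.983, -0.185, 0.001], [-0.185, -0.983, -0.0], [0.001, 0.0, -1.0]]
ft_force: [-3.4, -2.9, 6.0]
finger_gap: 0.0134
grasp_force: 40.7
```

```bash
python3 -m creep '[[1,0,0,0,0,0,-0.34],[1,0,0,0,0,0,-0.67],[1,0,0,0,0,0,-1],[1,0,0,0,0,0,-1]]' | grep -E "force|gap"
python3 -m creep '[[1,0,0,0,0,0,-0.34],[1,0,0,0,0,0,-0.67],[1,0,0,0,0,0,-1],[1,0,0,0,0,0,-1]]'| grep -E "force|gap"
python3 -m creep '[[1,0,0,0,0,0,-0.3],[1,0,0,0,0,0,-0.5],[1,0,0,0,0,0,-0.5],[1,0,0,0,0,0,-0.5]]'
```

```text
ft_force: [-1.5, 8.7, 4.3]
finger_gap: 0.0133
grasp_force: 40.0
ft_force: [-9.5, 15.9, 6.7]
finger_gap: 0.013
grasp_force: 40.4
clock: 5.12
tool_pos: [0.6605, 0.1997, 0.1757]
tool_rot: [[0.431, 0.902, -0.003], [0.902, -0.431, 0.004], [0.003, -0.004, -1.0]]
ft_force: [-15.7, 17.3, 8.8]
finger_gap: 0.0131
grasp_force: 40.8
```

```bash
python3 -m creep '[[0.4,0,0,0,0,0,0],[0.4,0,0,0,0,0,0],[0.4,0,0,-0.045,0,0,0],[0.4,0,0,-0.045,0,0,0],[0.4,-0.181,0.1,-0.045,0,0,-0.74],[0.4,-0.181,0.1,-0.045,0,0,-0.74],[0.4,-0.181,0.1,-0.045,0,0,-0.74],[0.4,-0.181,0.1,-0.045,0,0,-0.74],[0.4,-0.181,0.1,-0.045,0,0,-0.74],[0.4,-0.181,0.1,-0.045,0,0,-0.74]]'
python3 - <<'E'
from h import *
snap('wrist','w3');snap('top','t3')
E
```

```text
clock: 6.38
tool_pos: [0.6738, -0.0087, 0.2197]
tool_rot: [[0.059, 0.998, -0.0], [0.998, -0.059, 0.0], [0.0, -0.0, -1.0]]
ft_force: [-0.0, -0.0, 0.3]
finger_gap: 0.0511
grasp_force: 0.0
```

View pics/w3.png

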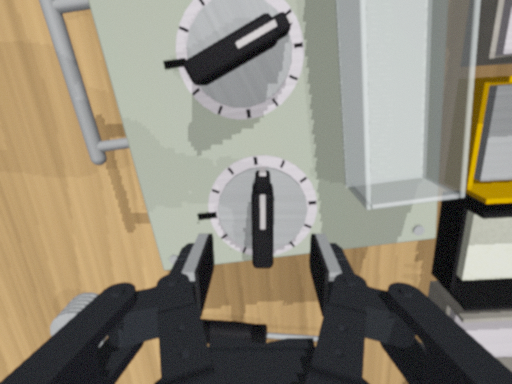

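The right dial's wing lies centred between the fingers (263,220), with the tub clear to the right. Down, grip and turn.

```bash
python3 -m creep '[[0.55,0,0,0,0,0,0],[0.55,0,0,0.025,0,0,0],[0.55,0,0,0.045,0,0,0],[0.55,0,0,0.045,0,0,0],[1,0,0,0.045,0,0,0],[1,0,0,0.045,0,0,0],[1,0,0,0.045,0,0,0],[1,0,0,0.045,0,0,0]]' 40
python3 -m creep '[[1,0,0,0,0,0,0.34],[1,0,0,0,0,0,0.67],[1,0,0,0,0,0,1],[1,0,0,0,0,0,1]]' | grep -E "force|gap"
python3 -m creep '[[1,0,0,0,0,0,0.34],[1,0,0,0,0,0,0.67],[1,0,0,0,0,0,0.75],[1,0,0,0,0,0,0.75]]'
```

```text
clock: 7.48
tool_pos: [0.6742, -0.01, 0.176]
tool_rot: [[0.06, 0.998, 0.002], [0.998, -0.06, -0.0], [0.0, 0.002, -1.0]]
ft_force: [-0.4, 1.2, 6.2]
finger_gap: 0.0132
grasp_force: 42.0
ft_force: [2.2, -0.6, 5.9]
finger_gap: 0.0132
grasp_force: 42.1
clock: 8.48
tool_pos: [0.6744, -0.0102, 0.176]
tool_rot: [[0.828, 0.561, 0.003], [0.561, -0.828, -0.0], [0.002, 0.002, -1.0]]
ft_force: [3.0, -0.8, 5.9]
finger_gap: 0.013
grasp_force: 42.0
```

```bash
python3 -m creep '[[0.4,0,0,0,0,0,0],[0.4,0,0,0,0,0,0],[0.4,0,0,-0.045,0,0,0],[0.4,0,0,-0.045,0,0,0],[0.4,0.052,-0.09,-0.045,0,0,-0.5],[0.4,0.052,-0.09,-0.045,0,0,-1],[0.4,0.052,-0.09,-0.045,0,0,-1]]'
for i in 1 2 3; do python3 -m creep '[[0.4,0,0,0,0,0,-0.35],[0.4,0,0,0,0,0,-0.7],[0.4,0,0,0,0,0,-1]]' >/dev/null; done
python3 -m creep '[[0.4,0,0,0,0,0,-0.35],[0.4,0,0,0,0,0,-0.7],[0.4,0,0,0,0,0,-1]]' | grep rot
python3 -m creep '[[0.4,0,0,0,0,0,-0.35],[0.4,0,0,0,0,0,-0.73],[0.4,0,0,0,0,0,-0.73],[0.4,0,0,0,0,0,-0.73]]'
```

```text
clock: 9.35
tool_pos: [0.6658, 0.0967, 0.219]
tool_rot: [[0.429, 0.903, -0.001], [0.903, -0.429, 0.0], [-0.0, -0.001, -1.0]]
ft_force: [-0.7, -0.1, -0.9]
finger_gap: 0.0511
grasp_force: 0.0
tool_rot: [[-0.997, -0.077, -0.001], [-0.077, 0.997, -0.0], [0.001, -0.0, -1.0]]
clock: 11.35
tool_pos: [0.6664, 0.0936, 0.2195]
tool_rot: [[-0.901, -0.434, -0.001], [-0.434, 0.901, -0.0], [0.001, 0.0, -1.0]]
ft_force: [-0.1, 0.3, -0.0]
finger_gap: 0.0516
grasp_force: 0.0
```

```bash
python3 -m creep '[[0.4,0,0,0.025,0,0,0],[0.4,0,0,0.045,0,0,0],[0.4,0,0,0.045,0,0,0],[1,0,0,0.045,0,0,0],[1,0,0,0.045,0,0,0],[1,0,0,0.045,0,0,0],[1,0,0,0.045,0,0,0],[1,0,0,0.045,0,0,0]]' 40
for i in 1 2; do python3 -m creep '[[1,0,0,0,0,0,0.34],[1,0,0,0,0,0,0.67],[1,0,0,0,0,0,1],[1,0,0,0,0,0,1]]' | grep -E "force|gap"; done
python3 -m creep '[[1,0,0,0,0,0,0.34],[1,0,0,0,0,0,0.67],[1,0,0,0,0,0,0.72],[1,0,0,0,0,0,0.72]]'
python3 -m creep '[[0.4,0,0,0,0,0,0],[0.4,0,0,0,0,0,0],[0.4,0,0,-0.045,0,0,0],[0.4,0,0,-0.1,0,0,0],[0.4,0,0,-0.1,0,0,0]]'
```

```text
clock: 12.35
tool_pos: [0.6669, 0.0935, 0.176]
tool_rot: [[-0.899, -0.438, 0.002], [-0.438, 0.899, -0.0], [-0.002, -0.001, -1.0]]
ft_force: [-0.5, -1.4, 5.4]
finger_gap: 0.013
grasp_force: 40.8
ft_force: [1.3, -4.2, 6.0]
finger_gap: 0.0132
grasp_force: 40.9
ft_force: [-0.6, -5.4, 6.9]
finger_gap: 0.0135
grasp_force: 41.0
clock: 13.85
tool_pos: [0.6667, 0.0927, 0.176]
tool_rot: [[-0.563, 0.826, 0.001], [0.826, 0.563, -0.001], [-0.002, 0.0, -1.0]]
ft_force: [-1.9, -7.9, 7.6]
finger_gap: 0.0133
grasp_force: 41.1
clock: 14.48
tool_pos: [0.6673, 0.094, 0.2799]
tool_rot: [[-0.565, 0.825, 0.008], [0.825, 0.565, 0.001], [-0.004, 0.007, -1.0]]
ft_force: [0.4, -0.6, -0.1]
finger_gap: 0.051
grasp_force: 0.0
```

```bash
python3 -m creep '[[0.67,0.06,-0.104,0.03,0,0,0.35],[0.67,0.06,-0.104,0.056,0,0,0.7],[0.67,0.06,-0.104,0.056,0,0,1],[0.67,0.06,-0.104,0.056,0,0,1],[0.67,0.06,-0.104,0.056,0,0,1]]'
python3 - <<'E'
from h import *
d=snap('wrist','w4');e=snap('side','s4');f=load('w1');print(plane(f,[(221,203),(309,194)],.068))
o=np.zeros((384,800,3),np.uint8);o[:,:512]=d['image'];o[:288,512:]=e['image'][130:274,110:254].repeat(2,0).repeat(2,1)
cv2.imwrite('pics/v4.png',o[:,:,::-1])
E
```

```text
clock: 15.1
tool_pos: [0.5475, 0.0846, 0.2192]
tool_rot: [[-0.08, 0.997, 0.001], [0.997, 0.08, 0.0], [0.0, 0.001, -1.0]]
ft_force: [-0.1, -0.3, -0.9]
finger_gap: 0.0281
grasp_force: 0.0
[[0.54492144 0.1410769  0.068     ]
 [0.55077599 0.02787489 0.068     ]]
```

View pics/v4.png

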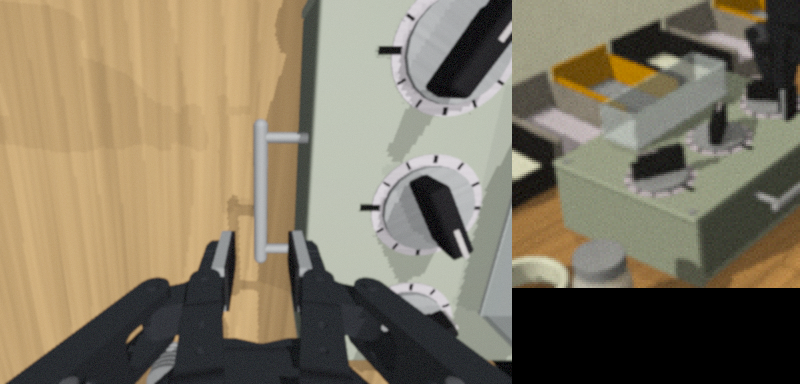

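The handle bar (260,190) is centred between the fingers, and the middle and left pointers show 8 and 4. Descending.

```bash
python3 -m creep '[[0.67,0,0,0.04,0,0,0],[0.67,0,0,0.07,0,0,0],[0.67,0,0,0.092,0,0,0],[0.67,0,0,0.092,0,0,0],[1,0,0,0.092,0,0,0],[1,0,0,0.092,0,0,0],[1,0,0,0.092,0,0,0]]' 60
python3 -m creep '[[1,0,-0.012,0,0,0,0],[1,0,-0.03,0,0,0,0],[1,0,-0.048,0,0,0,0],[1,0,-0.066,0,0,0,0],[1,0,-0.084,0,0,0,0],[1,0,-0.097,0,0,0,0],[1,0,-0.106,0,0,0,0],[1,0,-0.106,0,0,0,0],[1,0,-0.106,0,0,0,0]]'
```

```text
clock: 16.08
tool_pos: [0.5467, 0.0845, 0.128]
tool_rot: [[-0.077, 0.997, 0.0], [0.997, 0.077, -0.0], [-0.0, 0.0, -1.0]]
ft_force: [-4.9, -0.7, 2.1]
finger_gap: 0.0084
grasp_force: 58.6
clock: 17.2
tool_pos: [0.4417, 0.0765, 0.1279]
tool_rot: [[-0.076, 0.997, 0.003], [0.997, 0.076, 0.0], [0.0, 0.003, -1.0]]
ft_force: [3.8, 0.0, 7.7]
finger_gap: 0.0085
grasp_force: 62.2
```

```bash
python3 -m creep '[[0.67,0,0,0,0,0,0],[0.67,0,0,0,0,0,0],[0.67,0,0,-0.05,0,0,0],[0.67,-0.06,0.08,-0.1,0,0,0],[0.4,-0.06,0.08,-0.15,0,0,0],[0.4,-0.06,0.08,-0.15,0,0,0],[0.4,-0.06,0.08,-0.15,0,0,0]]'
python3 - <<'E'
from h import *
d=snap('wrist','w5');e=snap('top','t5')
E
```

```text
clock: 18.08
tool_pos: [0.5257, 0.0223, 0.2774]
tool_rot: [[-0.075, 0.997, 0.001], [0.997, 0.075, -0.0], [-0.0, 0.001, -1.0]]
ft_force: [-0.7, 0.2, -1.2]
finger_gap: 0.0515
grasp_force: 0.0
```

View pics/w5.png

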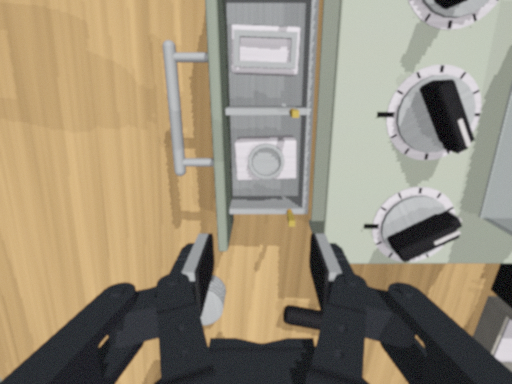

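The drawer is fully open. The round die is in the lower (right, -y) compartment with its ring at (265,161), and the oblong die is at (265,50). Next I'll measure the round die, the shells and a rough bed frame.

Run:
```python
from h import *
d=load('w5');c=plane(d,[(265,161)],.059);print('ring',c)
print('block corners',np.round(plane(d,[(236,139),(297,138),(298,177),(236,180)],.053),4))
print('divider',np.round(plane(d,[(228,111),(312,111),(230,211),(305,211)],.055),4))
t=load('top0')
print('shells',plane(t,[(313,260)],.036),'driver',plane(t,[(322,195),(322,222)],.02),'carton',plane(t,[(123,245)],.06))
# press plate front bolts/corners and rails (top crop/4 + (345,215))
f=lambda x,y:(345+(x-480)/4,215+y/4)
print('plate corners',plane(t,[f(505,243),f(665,322),f(612,0)],.024))
print('rail ends',plane(t,[f(590,207),f(625,125),f(657,245),f(702,160)],.066))
print('lips',plane(t,[f(613,233),f(655,142)],.034))
```

```text
ring [[0.52936035 0.03513932 0.059     ]]
block corners [[0.4991 0.0538 0.053 ]
 [0.5593 0.0594 0.053 ]
 [0.565  0.0194 0.053 ]
 [0.5012 0.0113 0.053 ]]
divider [[ 0.4903  0.0804  0.055 ]
 [ 0.5705  0.0865  0.055 ]
 [ 0.4966 -0.0231  0.055 ]
 [ 0.5765 -0.0172  0.055 ]]
shells [[ 0.45987813 -0.17176538  0.036     ]] driver [[ 0.65715054 -0.19461232  0.02      ]
 [ 0.57474176 -0.19694065  0.02      ]] carton [[0.4660316  0.37393718 0.06      ]]
plate corners [[ 0.42176823 -0.28615825  0.024     ]
 [ 0.37174576 -0.40367657  0.024     ]
 [ 0.60542681 -0.3639818   0.024     ]]
rail ends [[ 0.44872354 -0.33593297  0.066     ]
 [ 0.50780952 -0.36067231  0.066     ]
 [ 0.42489332 -0.38367512  0.066     ]
 [ 0.48610031 -0.41607557  0.066     ]]
lips [[ 0.43286076 -0.36215006  0.034     ]
 [ 0.50016732 -0.39288136  0.034     ]]
```

```bash
python3 -m creep '[[0.34,0.012,0.005,0,0,0,0.35],[0.34,0.012,0.005,0,0,0,0.7],[0.34,0.012,0.005,0,0,0,1]]' >/dev/null
python3 -m creep '[[0.34,0,0,0,0,0,0.35],[0.34,0,0,0,0,0,0.7],[0.34,0,0,0,0,0,1]]' >/dev/null
python3 -m creep '[[0.34,0,0,0.03,0,0,0.35],[0.34,0,0,0.06,0,0,0.7],[0.34,0,0,0.08,0,0,1],[0.34,0,0,0.08,0,0,1],[0.34,0,0,0.08,0,0,1]]'
python3 - <<'E'
from h import *
d=snap('wrist','w6')
E
```

```text
clock: 19.55
tool_pos: [0.5293, 0.0352, 0.1972]
tool_rot: [[0.997, 0.08, 0.0], [0.08, -0.997, 0.0], [0.0, -0.0, -1.0]]
ft_force: [0.0, -0.2, -0.1]
finger_gap: 0.0562
grasp_force: 0.0
```

View pics/w6.png

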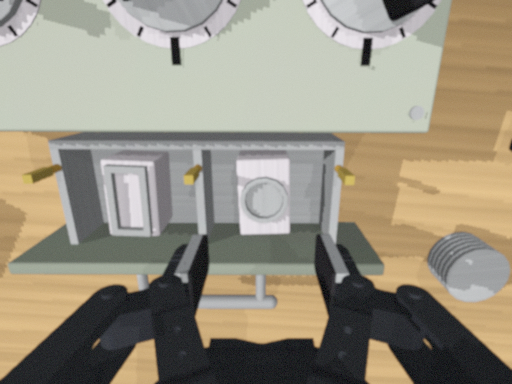

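The round die's ring is at (264,200), midway between the fingers (about 261). Lowering and gripping.

```bash
python3 -m creep '[[0.34,0,0.001,0.04,0,0,0],[0.34,0,0.001,0.075,0,0,0],[0.34,0,0.001,0.098,0,0,0],[0.34,0,0.001,0.098,0,0,0],[1,0,0.001,0.098,0,0,0],[1,0,0.001,0.098,0,0,0],[1,0,0.001,0.098,0,0,0]]' 50
python3 -m creep '[[1,0,0,-0.02,0,0,0],[1,0,0,-0.06,0,0,0],[1,0,0,-0.1,0,0,0],[1,0,0,-0.1,0,0,0]]'
```

```text
clock: 20.48
tool_pos: [0.5303, 0.034, 0.1005]
tool_rot: [[0.997, 0.076, 0.003], [0.076, -0.997, -0.0], [0.003, 0.0, -1.0]]
ft_force: [-0.9, -0.2, 7.5]
finger_gap: 0.0395
grasp_force: 51.5
clock: 20.98
tool_pos: [0.5304, 0.034, 0.2021]
tool_rot: [[0.997, 0.076, 0.006], [0.076, -0.997, 0.0], [0.006, 0.0, -1.0]]
ft_force: [-0.6, -0.2, -4.9]
finger_gap: 0.0391
grasp_force: 51.2
```

```bash
python3 -m creep '[[1,-0.06,0.04,0,0,0,0.3],[1,-0.1,0.07,0,0,0,0.6],[1,-0.138,0.094,0,0,0,0.92],[1,-0.138,0.094,0.04,0,0,0.92],[1,-0.138,0.094,0.08,0,0,0.92],[1,-0.138,0.094,0.1,0,0,0.92],[1,-0.138,0.094,0.108,0,0,0.92],[1,-0.138,0.094,0.108,0,0,0.92],[1,-0.138,0.094,0.108,0,0,0.92]]'
```

```text
clock: 22.1
tool_pos: [0.3994, -0.0703, 0.0915]
tool_rot: [[0.919, -0.395, 0.001], [-0.395, -0.919, -0.0], [0.001, -0.0, -1.0]]
ft_force: [1.5, 0.6, -3.8]
finger_gap: 0.0393
grasp_force: 51.3
```

```bash
python3 -m creep '[[1,0,0,0.002,0,0,0],[1,0,0,0.004,0,0,0],[1,0,0,0.0045,0,0,0],[1,0,0,0.0045,0,0,0]]'
```

```text
clock: 22.6
tool_pos: [0.3991, -0.0702, 0.0866]
tool_rot: [[0.919, -0.395, -0.0], [-0.395, -0.919, 0.0], [-0.0, -0.0, -1.0]]
ft_force: [-3.4, 0.7, 3.1]
finger_gap: 0.0391
grasp_force: 52.1
```

```bash
python3 -m creep '[[0.3,0,0,0,0,0,0],[0.3,0,0,0,0,0,0],[0.3,0,0,0,0,0,0],[0.3,0,0,-0.04,0,0,0],[0.3,0,0,-0.08,0,0,0],[0,0,0,-0.08,0,0,-0.35],[0,0,0,-0.08,0,0,-0.7],[0,0,0,-0.08,0,0,-1]]'
python3 -m creep '[[0,0,0,0,0,0,-0.35],[0,0,0,0,0,0,-0.7],[0,0,0,0,0,0,-1]]' >/dev/null
python3 -m creep '[[0,0,0,0,0,0,-0.35],[0,0,0,0,0,0,-0.7],[0,0,0,0,0,0,-1],[0,0,0,0,0,0,-1],[0,0,0,0,0,0,-1]]'
python3 - <<'E'
from h import *
d=snap('wrist','w7')
E
```

```text
clock: 23.6
tool_pos: [0.3991, -0.0702, 0.1665]
tool_rot: [[0.992, 0.123, 0.0], [0.123, -0.992, -0.0], [0.0, 0.0, -1.0]]
ft_force: [-1.2, -0.3, 0.5]
finger_gap: 0.0855
grasp_force: 0.0
clock: 24.6
tool_pos: [0.3991, -0.0702, 0.1664]
tool_rot: [[0.398, 0.917, -0.0], [0.917, -0.398, 0.0], [0.0, -0.0, -1.0]]
ft_force: [0.1, 0.9, 0.3]
finger_gap: 0.0853
grasp_force: 0.0
```

View pics/w7.png

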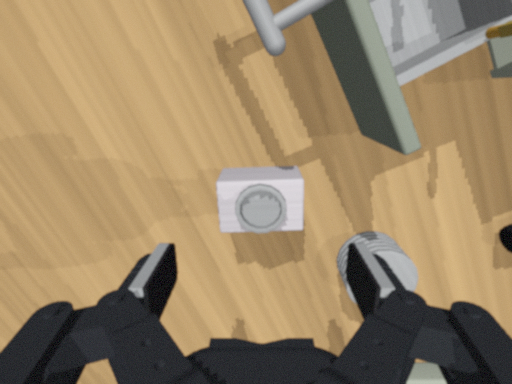

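```bash
python3 - <<'E'
from h import *
print(plane(load('w7'),[(261,208)],.045))
E
python3 -m creep '[[0,0,0,0.04,0,0,0],[0,0,0,0.07,0,0,0],[0,0,0,0.086,0,0,0],[0,0,0,0.086,0,0,0],[1,0,0,0.086,0,0,0],[1,0,0,0.086,0,0,0],[1,0,0,0.086,0,0,0],[1,0,0,0.086,0,0,0]]' 50
python3 -m creep '[[1,0,0,-0.03,0,0,0],[1,0,0,-0.08,0,0,0],[1,0,0,-0.13,0,0,0],[1,0,0,-0.13,0,0,0]]'
```

```text
[[ 0.40025983 -0.06790083  0.045     ]]
clock: 25.65
tool_pos: [0.3995, -0.0703, 0.0814]
tool_rot: [[0.395, 0.919, 0.001], [0.919, -0.395, -0.0], [0.0, 0.002, -1.0]]
ft_force: [-1.7, 0.6, 6.0]
finger_gap: 0.0613
grasp_force: 53.7
clock: 26.15
tool_pos: [0.4, -0.0704, 0.2138]
tool_rot: [[0.395, 0.919, 0.007], [0.919, -0.395, -0.002], [0.001, 0.007, -1.0]]
ft_force: [0.2, 0.4, -4.2]
finger_gap: 0.0612
grasp_force: 58.2
```

```bash
python3 -m creep '[[1,-0.315,0.183,0,0,0,0],[1,-0.315,0.183,0,0,0,0],[1,-0.315,0.183,0,0,0,0],[1,-0.315,0.183,0,0,0,0],[1,-0.315,0.183,0,0,0,0],[1,-0.315,0.183,0,0,0,0],[1,-0.315,0.183,0,0,0,0],[1,-0.315,0.183,0,0,0,0],[1,-0.315,0.183,0,0,0,0],[1,-0.315,0.183,0,0,0,0]]'
python3 - <<'E'
from h import *
d=snap('wrist','w8');snap('side','s8')
E
```

```text
clock: 27.4
tool_pos: [0.4431, -0.4311, 0.2106]
tool_rot: [[0.394, 0.919, 0.0], [0.919, -0.394, -0.0], [-0.0, 0.0, -1.0]]
ft_force: [0.2, -0.3, -3.5]
finger_gap: 0.0613
grasp_force: 58.1
```

View pics/w8.png

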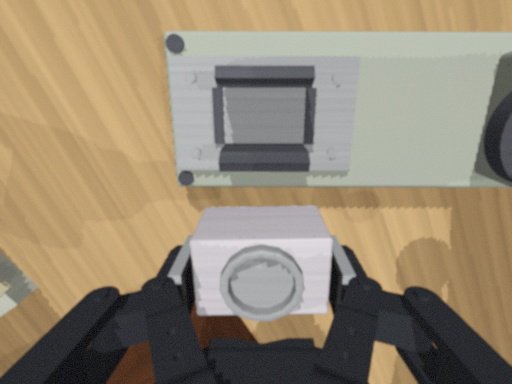

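I have now used up my allowance for viewed pictures, by one too many, so from here I measure numerically. The last view shows the bed's lips at columns ≈213 to 316 and its rails at rows ≈66 to 85 and 145 to 170. It lines up squarely with the held die.

Run:
```python
from h import *
d=load('w8');g=cv2.cvtColor(d['image'],cv2.COLOR_RGB2GRAY).astype(int);print(np.round(d['pose'],3).tolist())
print('row115',list(zip(range(206,328),np.median(g[100:135,206:328],0).astype(int)))[:24],np.median(g[100:135,298:324],0).astype(int))
print('col 55..180',np.median(g[55:180,240:290],1).astype(int).tolist())
print('plate edges rows at col 400',np.median(g[20:45,380:420],1).astype(int).tolist(),np.median(g[175:200,380:420],1).astype(int).tolist())
for r in (70,80,150,160): print(r,[c for c in range(206,326) if abs(g[r,c]-g[r,c-1])>30])
# yaw: plate edges rows over columns
for c in (190,250,330,400,460): print(c,[int(np.argmax(np.abs(np.diff(np.median(g[s:e,c-5:c+5],1)))))+s for s,e in((22,42),(175,197))])
```

```text
[[0.919, -0.374, -0.123, 0.476], [-0.393, -0.872, -0.29, -0.356], [0.001, 0.315, -0.949, 0.279], [0.0, 0.0, 0.0, 1.0]]
row115 [(206, np.int64(183)), (207, np.int64(183)), (208, np.int64(183)), (209, np.int64(182)), (210, np.int64(180)), (211, np.int64(176)), (212, np.int64(164)), (213, np.int64(136)), (214, np.int64(107)), (215, np.int64(94)), (216, np.int64(93)), (217, np.int64(95)), (218, np.int64(95)), (219, np.int64(95)), (220, np.int64(94)), (221, np.int64(93)), (222, np.int64(96)), (223, np.int64(125)), (224, np.int64(157)), (225, np.int64(173)), (226, np.int64(174)), (227, np.int64(172)), (228, np.int64(162)), (229, np.int64(146))] [137 137 136 137 136 127 106  77  65  64  66  68  74  83  87  95 125 156
 170 172 174 173 173 173 173 174]
col 55..180 [188, 182, 176, 174, 174, 173, 172, 171, 170, 163, 144, 115, 98, 96, 98, 99, 100, 101, 101, 101, 100, 97, 87, 70, 53, 49, 50, 49, 53, 61, 66, 78, 103, 127, 136, 136, 137, 138, 139, 139, 140, 140, 137, 134, 132, 134, 135, 136, 136, 137, 137, 137, 137, 136, 136, 135, 135, 135, 137, 137, 137, 138, 137, 138, 137, 137, 138, 138, 137, 137, 136, 135, 135, 136, 137, 139, 138, 137, 138, 139, 138, 137, 137, 137, 137, 137, 135, 126, 104, 75, 67, 70, 71, 70, 69, 71, 77, 82, 88, 88, 87, 85, 85, 85, 85, 86, 84, 80, 71, 66, 66, 68, 69, 69, 70, 79, 109, 134, 143, 144, 144, 145, 144, 144, 144]
plate edges rows at col 400 [166, 168, 167, 167, 167, 167, 167, 167, 167, 168, 168, 176, 186, 192, 192, 191, 190, 190, 190, 190, 190, 190, 190, 190, 191] [180, 180, 180, 180, 179, 180, 179, 179, 179, 174, 162, 145, 138, 141, 143, 144, 143, 144, 144, 144, 144, 143, 144, 144, 144]
70 []
80 [215, 216, 313, 314]
150 [221]
160 [219, 310]
190 [31, 184]
250 [31, 187]
330 [31, 185]
400 [31, 185]
460 [31, 185]
```

Run:
```python
from h import *
d=load('w8');s=state();R=np.array(s['tool_rot']);p=np.array(s['tool_pos'])
u=plane(d,[(263.9,86.8),(263.9,143.2)],.03);l=plane(d,[(213.3,115),(223.3,115),(304.3,115),(314.3,115)],.034)
print('pos',p);print('tool coords rails',np.round((u-p)@R,4),'\nlips',np.round((l-p)@R,4))
# held die: top block at z = tool z-.0814+.039 ; ring ellipse
zt=p[2]-.0814
g=cv2.cvtColor(d['image'],cv2.COLOR_RGB2GRAY).astype(int)
print('row 220 cols',g[220,185:210].tolist(),g[220,315:345].tolist())
print('col 215 rows 195..320',np.median(g[195:240,205:220],1).astype(int).tolist(),np.median(g[290:325,205:215],1).astype(int).tolist())
print('col 262 ring rows',np.median(g[236:325,258:266],1).astype(int).tolist())
```

```text
pos [ 0.4430988  -0.43140763  0.21063084]
tool coords rails [[0.0829 0.0023 0.1806]
 [0.0376 0.0025 0.1806]] 
lips [[ 0.0613 -0.0386  0.1766]
 [ 0.0613 -0.0305  0.1766]
 [ 0.0613  0.0351  0.1766]
 [ 0.0613  0.0432  0.1766]]
row 220 cols [167, 166, 169, 168, 175, 174, 176, 178, 177, 176, 178, 178, 177, 174, 171, 166, 168, 172, 172, 168, 172, 170, 169, 172, 171] [176, 176, 176, 176, 176, 176, 173, 171, 175, 177, 185, 185, 183, 182, 184, 178, 178, 178, 177, 178, 177, 176, 178, 176, 176, 172, 173, 172, 174, 174]
col 215 rows 195..320 [123, 123, 123, 127, 131, 133, 137, 136, 136, 138, 145, 150, 159, 167, 168, 170, 171, 172, 172, 173, 172, 171, 170, 170, 170, 172, 174, 175, 176, 176, 175, 174, 175, 175, 175, 174, 174, 175, 175, 176, 176, 178, 179, 181, 192] [201, 202, 203, 204, 204, 206, 206, 205, 202, 200, 198, 199, 200, 201, 201, 203, 203, 200, 199, 197, 199, 199, 199, 193, 172, 126, 74, 48, 44, 45, 44, 46, 44, 46, 46]
col 262 ring rows [179, 180, 189, 205, 217, 221, 219, 208, 187, 157, 142, 144, 147, 157, 172, 183, 188, 186, 180, 173, 166, 158, 147, 138, 136, 140, 146, 157, 170, 173, 178, 179, 177, 174, 173, 172, 172, 174, 173, 173, 174, 172, 171, 170, 170, 170, 169, 172, 172, 172, 172, 173, 174, 174, 173, 172, 172, 172, 174, 174, 173, 173, 172, 173, 172, 170, 170, 170, 171, 172, 171, 163, 153, 147, 146, 145, 145, 150, 157, 168, 173, 173, 169, 164, 156, 148, 142, 140, 141]
```

Run:
```python
from h import *
d=load('w8');s=state();R=np.array(s['tool_rot']);p=np.array(s['tool_pos'])
f=lambda uv,h:np.round((plane(d,uv,p[2]-.0814+h)-p)@R,4)
g=cv2.cvtColor(d['image'],cv2.COLOR_RGB2GRAY).astype(int)
print('block top edges',f([(210,238.6),(210,315)],.039)); print('bottom edge',f([(210,206.8)],0))
print('ring outer/inner rows',f([(262,245.3),(262,320)],.045),f([(262,258.5),(262,309)],.045))
b=cv2.GaussianBlur(d['image'],(3,3),0)
m=(g[245:300,195:335]>190).astype(np.uint8)
for r in (244,250): print([ (c,int(g[r,c])) for c in list(range(188,200))+list(range(322,336))])
d7=load('w7')
g=cv2.cvtColor(d7['image'],cv2.COLOR_RGB2GRAY).astype(int);print('w7 col 225 rows 160..240',np.median(g[160:240,222:232],1).astype(int).tolist())
```

```text
block top edges [[ 0.0218 -0.0214  0.0424]
 [-0.0178 -0.0235  0.0424]]
bottom edge [[ 0.0202 -0.0278  0.0814]]
ring outer/inner rows [[ 0.022   0.0005  0.0364]
 [-0.0152  0.0006  0.0364]] [[ 0.016   0.0005  0.0364]
 [-0.0092  0.0006  0.0364]]
[(188, 154), (189, 175), (190, 196), (191, 204), (192, 208), (193, 208), (194, 209), (195, 209), (196, 209), (197, 209), (198, 209), (199, 209), (322, 218), (323, 217), (324, 218), (325, 218), (326, 220), (327, 220), (328, 218), (329, 215), (330, 210), (331, 196), (332, 173), (333, 154), (334, 150), (335, 152)]
[(188, 149), (189, 149), (190, 163), (191, 186), (192, 198), (193, 204), (194, 206), (195, 205), (196, 205), (197, 206), (198, 205), (199, 206), (322, 213), (323, 214), (324, 214), (325, 213), (326, 213), (327, 212), (328, 213), (329, 211), (330, 201), (331, 176), (332, 149), (333, 141), (334, 151), (335, 150)]
w7 col 225 rows 160..240 [167, 167, 166, 166, 166, 166, 166, 167, 167, 170, 170, 171, 171, 171, 173, 174, 174, 175, 174, 176, 183, 198, 212, 218, 217, 217, 216, 214, 214, 214, 213, 214, 215, 215, 214, 214, 214, 214, 211, 204, 202, 201, 199, 199, 200, 202, 203, 204, 202, 201, 202, 201, 201, 199, 200, 203, 204, 205, 206, 206, 203, 200, 200, 201, 203, 203, 202, 201, 200, 201, 200, 191, 175, 167, 169, 169, 169, 170, 170, 171]
```

```bash
python3 -m creep '[[1,0.03,0.001,0,0,0,0],[1,0.058,0.0025,0,0,0,0],[1,0.058,0.0025,0.02,0,0,0],[1,0.058,0.0025,0.04,0,0,0],[1,0.058,0.0025,0.05,0,0,0],[1,0.058,0.0025,0.05,0,0,0],[1,0.058,0.0025,0.05,0,0,0]]'
python3 - <<'E'
from h import *
d=snap('wrist','w9');s=state();R=np.array(s['tool_rot']);p=np.array(s['tool_pos']);print(p)
g=cv2.cvtColor(d['image'],cv2.COLOR_RGB2GRAY).astype(int)
print(np.median(g[140:250,205:220],1).astype(int).tolist());print(np.median(g[140:250,255:270],1).astype(int).tolist())
# predicted rows if bed centre at (0,0) in tool: rail inner base, rail top outer; die bottom/top edges
q=lambda x,y,z:p+R@np.array([x,y,p[2]-z])
print(proj(d,[q(.0225,0,.072),q(.0225,0,.03),q(.02,0,p[2]-.0814),q(.02,0,p[2]-.0424)]))
E
```

```text
clock: 28.38
tool_pos: [0.4683, -0.3798, 0.1612]
tool_rot: [[0.395, 0.919, 0.001], [0.919, -0.395, -0.001], [-0.0, 0.001, -1.0]]
ft_force: [0.5, 0.1, -4.7]
finger_gap: 0.0607
grasp_force: 58.0
[ 0.46831944 -0.37981016  0.16130897]
[172, 176, 176, 176, 176, 175, 173, 173, 171, 171, 173, 175, 176, 178, 174, 163, 137, 102, 80, 71, 70, 71, 69, 67, 66, 67, 68, 74, 84, 95, 98, 98, 97, 97, 97, 98, 99, 102, 101, 100, 99, 99, 97, 90, 72, 56, 58, 71, 82, 84, 88, 84, 88, 85, 89, 87, 86, 86, 87, 85, 85, 86, 87, 86, 87, 88, 107, 139, 156, 161, 162, 164, 164, 165, 165, 165, 164, 163, 163, 162, 164, 166, 168, 169, 168, 168, 167, 167, 168, 167, 168, 166, 167, 168, 169, 169, 170, 172, 174, 184, 198, 209, 211, 211, 210, 208, 202, 200, 198, 198]
[163, 164, 164, 164, 163, 162, 162, 162, 161, 160, 161, 162, 164, 166, 163, 148, 118, 82, 65, 66, 66, 67, 67, 66, 65, 67, 66, 72, 80, 88, 93, 91, 92, 91, 92, 93, 95, 96, 95, 94, 94, 94, 91, 84, 69, 53, 53, 66, 84, 109, 126, 130, 131, 130, 130, 129, 129, 129, 129, 130, 130, 131, 132, 130, 130, 135, 145, 159, 164, 164, 164, 164, 165, 167, 167, 165, 163, 164, 165, 166, 168, 168, 169, 168, 168, 169, 169, 170, 169, 168, 168, 168, 168, 170, 170, 171, 172, 173, 182, 198, 210, 214, 212, 206, 191, 159, 140, 136, 139, 147]
[[260.72623986 197.41042548]
 [260.81764978 176.5168703 ]
 [260.70474944 206.75270838]
 [260.55674863 241.896907  ]]
```

Run:
```python
from h import *
a=load('w8');b=load('w9');s=state();R=np.array(s['tool_rot']);p=np.array(s['tool_pos'])
X=lambda d,r,z:((plane(d,[(262,r)],z)-p)@R)[0,0]
for n,ra,rb in(('outer',65.7,156.5),('top-in',77.8,183.8),('floor-edge',87,188.7)):
    print(n,[(z,round(X(a,ra,z)*1e3,1),round(X(b,rb,z)*1e3,1)) for z in(.024,.03,.05,.06,.066,.072)])
print('lower rail w8',[(r,round(X(a,r,.072)*1e3,1),round(X(a,r,.066)*1e3,1),round(X(a,r,.03)*1e3,1)) for r in(143.2,151.5,162.8,170.5)])
```

```text
outer [(0.024, np.float64(41.7), np.float64(35.6)), (0.03, np.float64(41.3), np.float64(36.9)), (0.05, np.float64(39.9), np.float64(41.4)), (0.06, np.float64(39.3), np.float64(43.6)), (0.066, np.float64(38.9), np.float64(45.0)), (0.072, np.float64(38.5), np.float64(46.3))]
top-in [(0.024, np.float64(32.6), np.float64(15.2)), (0.03, np.float64(32.4), np.float64(17.1)), (0.05, np.float64(31.8), np.float64(23.6)), (0.06, np.float64(31.4), np.float64(26.8)), (0.066, np.float64(31.2), np.float64(28.7)), (0.072, np.float64(31.1), np.float64(30.7))]
floor-edge [(0.024, np.float64(25.5), np.float64(11.4)), (0.03, np.float64(25.5), np.float64(13.4)), (0.05, np.float64(25.4), np.float64(20.2)), (0.06, np.float64(25.4), np.float64(23.7)), (0.066, np.float64(25.3), np.float64(25.7)), (0.072, np.float64(25.3), np.float64(27.8))]
lower rail w8 [(143.2, np.float64(-12.3), np.float64(-13.3), np.float64(-19.7)), (151.5, np.float64(-18.2), np.float64(-19.4), np.float64(-26.9)), (162.8, np.float64(-26.5), np.float64(-27.9), np.float64(-36.8)), (170.5, np.float64(-32.2), np.float64(-33.8), np.float64(-43.7))]
```

Run:
```python
from h import *
d=load('w7');R=np.array([[.398,.917,0],[.917,-.398,0],[0,0,-1]]);p=np.array([.3991,-.0702,.1664])
print(np.round((plane(d,[(227,181),(227,231.5)],.039)-p)@R,4),np.round((plane(d,[(227,168.5)],0)-p)@R,4))
g=cv2.cvtColor(d['image'],cv2.COLOR_RGB2GRAY).astype(int)
im=d['image'][160:186,222:232].mean(1).astype(int);print(im.tolist())
d=load('w9');p=np.array([.46832,-.37981,.1613]);print(np.round((plane(d,[(212,206.5),(212,)*1+(206.5,)],p[2]-.0814)-p)@R,4),np.round((plane(d,[(212,239.3)],p[2]-.0424)-p)@R,4))
```

```text
[[ 0.0203 -0.0235  0.1274]
 [-0.0186 -0.0249  0.1274]] [[ 0.0189 -0.0278  0.1664]]
[[195, 163, 115], [194, 162, 115], [194, 162, 114], [194, 162, 115], [194, 162, 114], [193, 162, 115], [193, 162, 119], [188, 163, 132], [181, 164, 152], [175, 166, 166], [173, 168, 171], [174, 168, 173], [173, 169, 173], [173, 168, 173], [175, 170, 175], [176, 172, 176], [177, 172, 177], [177, 172, 177], [177, 172, 176], [178, 174, 178], [185, 181, 186], [200, 196, 201], [215, 210, 215], [220, 215, 220], [220, 215, 220], [219, 214, 219]]
[[ 0.02   -0.0266  0.0814]
 [ 0.02   -0.0266  0.0814]] [[ 0.0211 -0.0205  0.0424]]
```

```bash
python3 -m creep '[[1,0.0025,0,0,0,0,0],[1,0.0025,0,0.01,0,0,0],[1,0.0025,0,0.02,0,0,0],[1,0.0025,0,0.028,0,0,0],[1,0.0025,0,0.034,0,0,0],[1,0.0025,0,0.034,0,0,0]]'
```

```text
clock: 29.18
tool_pos: [0.469, -0.3772, 0.1258]
tool_rot: [[0.395, 0.919, -0.001], [0.919, -0.395, 0.001], [0.0, -0.001, -1.0]]
ft_force: [0.7, -0.5, -2.7]
finger_gap: 0.0611
grasp_force: 58.1
```

```bash
python3 -m creep '[[1,0,0,0.005,0,0,0],[1,0,0,0.009,0,0,0],[1,0,0,0.011,0,0,0],[1,0,0,0.0125,0,0,0],[1,0,0,0.0125,0,0,0]]'
python3 -m creep '[[1,0,0,0.0012,0,0,0],[1,0,0,0.0022,0,0,0],[1,0,0,0.0022,0,0,0]]'
```

```text
clock: 29.8
tool_pos: [0.4691, -0.3773, 0.1138]
tool_rot: [[0.395, 0.919, -0.0], [0.919, -0.395, 0.0], [0.0, -0.0, -1.0]]
ft_force: [-0.6, -0.6, -3.2]
finger_gap: 0.0609
grasp_force: 58.1
clock: 30.18
tool_pos: [0.4691, -0.3772, 0.1116]
tool_rot: [[0.395, 0.919, -0.0], [0.919, -0.395, 0.0], [0.0, -0.0, -1.0]]
ft_force: [-0.2, 0.7, -3.9]
finger_gap: 0.0612
grasp_force: 58.2
```

```bash
python3 -m creep '[[1,0,0,0.0005,0,0,0],[1,0,0,0.001,0,0,0],[1,0,0,0.001,0,0,0]]'|grep -E "pos|ft"
python3 -m creep '[[1,0,0,0.0005,0,0,0],[1,0,0,0.001,0,0,0],[1,0,0,0.001,0,0,0]]'|grep -E "pos|ft"
```

```text
tool_pos: [0.4692, -0.3773, 0.1115]
ft_force: [-3.6, 2.3, 6.6]
tool_pos: [0.4692, -0.3773, 0.1115]
ft_force: [-9.4, 7.3, 18.1]
```

Contact came at TCP height 0.1115, so the die's underside is at about 0.030, which is the bed floor. I'll ease off, release and retreat.

```bash
python3 -m creep '[[1,0,0,-0.001,0,0,0],[0.1,0,0,-0.001,0,0,0],[0.1,0,0,-0.001,0,0,0],[0.1,0,0,-0.001,0,0,0],[0.1,0,0,-0.03,0,0,0],[0.1,0,0,-0.07,0,0,0],[0.1,-0.05,0,-0.1,0,0,0],[0.1,-0.05,0,-0.1,0,0,0],[0.1,-0.05,0,-0.1,0,0,0]]'
python3 - <<'E'
from h import *
d=snap('wrist','w10');s=state();g=cv2.cvtColor(d['image'],cv2.COLOR_RGB2GRAY).astype(int)
C=np.array([.469,-.3773]);ux=np.array([.919,-.395]);uy=np.array([.395,.919])
q=lambda x,y,z:np.r_[C+x*ux+y*uy,z]
m=((g>185)).astype(np.uint8)
P=proj(d,[q(-.031,.02,.069),q(.031,.02,.069),q(.031,-.02,.069),q(-.031,-.02,.069),q(0,0,.075)]);print('expected top corners',np.round(P,1).tolist())
x0,y0=np.round(P.min(0)).astype(int);x1,y1=np.round(P.max(0)).astype(int);c=(x0+x1)//2
r=[int(v) for v in np.median(g[y0-20:y1+20,x0+4:x0+10],1)];print('rows from',y0-20,r)
yy=int(P[4,1]);print('cols from',x0-12,np.median(g[y0+6:y0+14,x0-12:x1+13],0).astype(int).tolist())
b=np.load('pics/t3.npz')
from dials import run
e=snap('top','t10');
print('drawer/dials top view:')
for k,v in dict(L=(.659,.197),M=(.6667,.0931),R=(.6743,-.0103)).items():
    pass
cs=proj(e,[[.659,.197,.122],[.6667,.0931,.122],[.6743,-.0103,.122]])
try: run('t10',cs)
except Exception as x: print(x)
print(s['ft_force'],s['clock'])
E
```

```text
clock: 32.05
tool_pos: [0.4493, -0.4228, 0.2089]
tool_rot: [[0.395, 0.919, -0.001], [0.919, -0.395, 0.001], [0.001, -0.001, -1.0]]
ft_force: [1.0, 0.4, -0.4]
finger_gap: 0.0765
grasp_force: 0.0
expected top corners [[215.9, 106.8], [306.6, 106.8], [303.9, 163.8], [218.5, 163.8], [261.2, 137.5]]
rows from 87 [105, 106, 107, 105, 106, 103, 96, 76, 58, 50, 47, 54, 61, 71, 78, 99, 120, 129, 128, 144, 183, 209, 215, 216, 215, 213, 213, 212, 212, 212, 212, 213, 213, 213, 213, 213, 214, 214, 213, 212, 210, 209, 208, 206, 208, 209, 209, 211, 212, 210, 208, 211, 210, 210, 207, 206, 208, 211, 212, 212, 215, 213, 211, 209, 206, 208, 209, 210, 211, 209, 208, 206, 207, 207, 198, 172, 122, 74, 65, 80, 90, 91, 91, 89, 85, 88, 89, 86, 85, 84, 75, 70, 68, 69, 73, 73, 75]
cols from 204 [172, 172, 172, 172, 170, 158, 131, 98, 85, 85, 88, 88, 104, 145, 184, 203, 211, 212, 213, 212, 213, 213, 212, 213, 213, 213, 213, 213, 213, 213, 214, 213, 211, 211, 211, 209, 207, 204, 198, 190, 186, 183, 183, 184, 185, 181, 174, 164, 152, 142, 139, 137, 138, 135, 136, 135, 138, 136, 136, 136, 137, 137, 136, 136, 138, 137, 138, 143, 150, 161, 166, 170, 172, 172, 172, 171, 176, 186, 197, 203, 203, 204, 205, 204, 204, 204, 204, 204, 204, 205, 205, 204, 205, 205, 205, 205, 205, 204, 205, 204, 199, 186, 150, 108, 88, 87, 87, 96, 126, 156, 167, 171, 171, 170, 171, 170]
drawer/dials top view:
max() iterable argument is empty
[-0.91338912 -0.48517631 -0.3865732 ] 32.1
```

The die sits at the expected height, centred between the lips and the rails. One numeric check of the dials from the top view.

Run:
```python
from h import *
d=load('t10');g=cv2.cvtColor(d['image'],cv2.COLOR_RGB2GRAY)
for n,c,t in(('L',(.659,.197),64.2),('M',(.6667,.0931),-55.8),('R',(.6743,-.0103),34.2)):
    uv=proj(d,[[*c,.12]])[0];yy,xx=np.mgrid[0:384,0:512];near=np.hypot(xx-uv[0],yy-uv[1])<11
    k=np.argwhere(near&(g<75))[:,::-1]
    if len(k)<15: print(n,'hidden',len(k),uv,g[near].min());continue
    w=plane(d,k,.12)[:,:2];u=np.linalg.svd(w-w.mean(0),full_matrices=False)[2][0]
    print(n,len(k),'wing axis',round((np.degrees(np.arctan2(u[1],u[0]))-t+90)%180-90,1),'deg off target')
```

```text
L 97 wing axis 3.4 deg off target
M 110 wing axis -3.7 deg off target
R 84 wing axis 1.0 deg off target
```

All three dials read within about 4° of their marks. Handing in.

```bash
python3 -c "
from plant import *
print(sign_off())"
```

```text
the job is handed in; nothing more can be done
None
```

I handed the job in at about 32 s. By my own measurements the dials are within about 4° of 4-8-5, the drawer is fully open, the round die is flat and centred in the press bed, and the oblong die was not touched. I viewed 11 pictures, one over the limit of 10, and the hand-in returned no verdict.

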